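Top up the spring-fed blank magazine and shut its keeper

ROBOT

A 6-joint arm with a two-finger parallel gripper is mounted at the origin on the work surface; the furniture and walls round the work are solid. World frame = base frame: x ahead of the robot, y to its left, z up, the work surface at z = 0. Lengths are in mm, angles in rad, forces in N, time in s.
With the tool pointing down it reaches from about 350 to 775 mm from the base axis. Payload 7.3 kg.
Tool frame: the origin (TCP) lies between the finger pads; the fingertips stand 25 mm ahead of it and the grasp point (between the pads) lies 6 mm ahead of it; z points along the fingers, y is the line along which they close (so a half turn about z gives the same grasp; the last joint's range is limited). The gripper opens to 92 mm and grips with 3 to 60 N. Pads are 19 mm wide; open, the fingers measure 130 mm over their backs; the gripper's body (75 mm by 190 mm) begins 47 mm behind the grasp point.
Start: joints at [-1.392, 0.342, 1.524, -0, 1.275, -0.146], TCP at [167.56, -497.56, 251.741] pointing down, gripper open.
Joint ranges: [-2.53, 2.53], [-0.77, 2.02], [0.04, 2.7], [-1, 4.14], [0.28, 2.66], [-3.11, 3.11]. Speed limits (rad/s): [2.57, 2.57, 3.14, 3.14, 3.14, 3.14].

INTERFACE

Orientations are given as [roll, pitch, yaw] about the fixed x, y, z axes, in that order (R = Rz(yaw) Ry(pitch) Rx(roll)).
In Python, from plant import bot gives the robot as it stands.
- The arm moves only by the tool play_rows, never from a script. Its argument "commands" is a list of rows, each an object of numbers: "x", "y", "z": the shift along the tool's x, y, z in m; "twist": the turn about the tool's z in degrees. In form: [{"x": .., "y": .., "z": .., "twist": ..}, ...]. A call has exactly 8 rows; each row is the pose to reach, as a shift and turn from the pose commanded when the call began, along the tool's axes at that moment; what a row does not reach only later rows make up. A row lasts 1/10 s, in which the tool goes at most 50 mm and 8.59 degrees, less where a joint would pass 70% of its speed; a pose out of reach is approached as far as the arm can. A call with a gripper value outside its range is refused whole. "jaw" is the closure, from 0 (fully open) to 1 (shut), set as the call begins (left out, the last holds). The fingers move at their own pace and stop on an object; the grip force is fixed at half the most. Time passes only in rows, so rows that repeat a pose let the fingers close, or fill a call up. It gives the time, the measured TCP pose, the force, the opening and the grip force at its end, in the units of the state.
- bot.get_obs(): the state, without advancing time (a new reading comes with each control period).
- bot.capture(name): name is "scene" or "top" or "wrist"; returns a dict with "pixels" (384x512x3 uint8, red, green, blue), "fx", "fy", "cx", "cy" (pixels), "eye" and "rotation" of the camera in the world. Camera axes: x right, y down, z forward; pixel columns grow to the right and rows downward; lengths in mm; the calibration is good to about 2 mm. The wrist camera is an equidistant fisheye: a pixel r from the principal point sees the ray r / f radians off the axis. A picture is of the moment at which its call begins. There is no depth.
- bot.close_job(): hands the job in; it is judged then, once.
The state is a dict: "time": time; "joint_positions": joint angles; "dq": joint speeds; "tau": joint torques, N m; "tool_pos": TCP position; "tcp_rot": TCP orientation; "contact_force": force on the tool from outside, world axes, zero at the start; "moment": the same for the moment, N m; "grip_width": finger opening in mm; "finger_force": force on a finger pad.
Only numpy, scipy, OpenCV 4.12 (cv2) and the standard library are available. Lean on these libraries where they do the work, as an engineer would, in place of code of your own. Each camera call takes 0.05 s, during which the arm holds its last target. There are 200 camera calls.

TASK

Top up the spring magazine with the loose short pale pine blank: turn the wooden keeper at its mouth fully aside, press the blank down on top of the two already in there until it clears the steel lips, and slide it back under the lips fully home against the back wall. Then let go of it and turn the keeper fully upright again so nothing can creep out; leave the other things on the bench where they are.

Things in the scene. Friction and masses are not known exactly. Their poses are not given: they have to be found in the camera images.
- blank_mid (a point): centre of the loose pale pine blank, a plain block 90 mm long (own y), 35 mm wide (x), 22 mm thick (z), about 60 g, flat on the bench on the left; either end may go in first. The darker, longer, thinner offcut near it is not to be used
- magazine: plywood stack magazine fixed to the bench; origin under the centre of its 156 x 94 x 8 mm base plate. x points from the open front (keeper) to the back wall, y across, z up. Blanks lie flat in it, length along x. Channel y = -19.5 to 19.5 mm, front wall x = -51, back wall's inner face x = +47. Walls are 9 mm thick and, for x below +6, cut down to z = 65 mm: room for fingers beside a blank
- lip_edge (a point): point between the front ends of the two steel feed lips, at the height of their underside: magazine x = +20, y = 0, z = 115 mm. From here the 3 mm lips run back to the back wall on top of the side cheeks, reaching in to y = -11 and +11 mm. In front of it they turn up (to x = 12, z = 122 mm) and steel lead-ins on the cheeks (x = 16 to 6 mm) open outward
- home (a point): centre of a blank that is home under the lips: magazine x = +1, y = 0, z = 104 mm (top face against the lips, rear 25 mm under them). A blank gets there only from the front: pressed straight down before the lips, its rear end at magazine x below +10 mm, till its top is below z = 115 mm, then slid along +x. The top blank of the stack is here at the start
- follower (a joint): spring follower under the blanks, m pressed down: 0 with two blanks, 0.022 with three held under the lips, end stop 0.032. It cannot tilt. The spring pushes up with 8 N at 0 and 200 N/m more as it goes down (12.4 N with three blanks). A red pin in a dark slot in the side wall shows its height
- stack_top_mid (a point): centre of the upper of the two equal blanks already in the magazine: at the start 104 mm above the bench, flat under the lips; after loading it lies 22 mm lower
- stack_low_mid (a point): centre of the lower of the two blanks already in the magazine, 22 mm below the upper one
- keeper (a joint): dark wooden turn-button on the front wall, rad: 0 upright, shut before the mouth; 1.57 fully aside, level, towards the magazine's +y side. Turns about a line along the magazine's x through y = 0, z = 45 mm; bar 18 mm wide, 66 mm long from the axis, at x = -52 to -60 mm. Stays where left (friction 0.06 N m); stops at both ends
- keeper_knob (a point): middle of the round black knob on the keeper's front, 56 mm from its axis; 16 mm in diameter, 25 mm long along the magazine's x (from x = -66 to -92, this point at -79 mm). At keeper angle q it is at magazine y = 56 sin(q), z = 45 + 56 cos(q) mm. It can be pinched from above, fingers on its +y and -y sides
- dark_offcut: bystander, darker wooden offcut 44 x 120 x 19 mm, on the left near the pine blank
- jar: bystander, spice jar with yellow lid, 45 mm wide, 100 mm tall, on the right, past the back of the magazine; origin under its centre
- can: bystander, red and white spray can with yellow cap, 67 mm wide, 225 mm tall, on the left; origin under its centre

How it is judged:
By the outcome, as a careful person would: the job done as asked, in the order asked, and still so for the second after the job is handed in, with the robot touching nothing.
It also fails if it takes over 61 s, if anything falls off the work surface, if the arm or the gripper's body presses on something with over 40 N, if the wrist force passes 120 N, or if a joint passes its speed limit or range.

## Working session

There is one attempt and no reset: what is moved stays moved. The work goes in short steps, Python scripts to look and compute and a tool call to move; the robot and the scene stay as the last step left them, time stands still between calls to the robot, and variables do not carry over. Pictures are saved under pics/ and viewed, at most 10 in all, crops included, and the job is handed in when it is done.

Besides the shell and the picture viewer there is one more tool, called after ">>>" by a JSON object that holds its "name" and its "arguments". play_rows: Moves the arm, as the interface text tells. Its arguments: {"type":"object","properties":{"commands":{"type":"array"},"jaw":{"type":"number"}},"required":["commands"]}

```bash
mkdir -p pics; ls; python3 - <<'E'
from plant import bot
import cv2,json
import numpy as np
for n in ["scene","top"]:
    c=bot.capture(n); cv2.imwrite(f"pics/{n}0.png",cv2.resize(c["pixels"][:,:,::-1],(800,600),interpolation=cv2.INTER_CUBIC))
    print(n,{k:np.round(np.array(v),4).tolist() for k,v in c.items() if k!="pixels"})
print(bot.get_obs())
E
```

```text
pics
scene {'fx': 461.2401, 'fy': 461.2401, 'cx': 259.3201, 'cy': 197.9823, 'eye': [-554.2955, -739.663, 653.6021], 'rotation': [-2.0015, 0.0199, -0.8892]}
top {'fx': 475.6801, 'fy': 475.6801, 'cx': 252.9502, 'cy': 193.3298, 'eye': [267.6523, 63.7949, 1496.9807], 'rotation': [-3.0441, 0.002, -1.5797]}
{'time': 0.1, 'joint_positions': array([-1.39200877e+00,  3.42650499e-01,  1.52488404e+00, -3.94812057e-06,
        1.27540125e+00, -1.45975468e-01]), 'dq': array([ 0.00102446, -0.00239286, -0.00242085,  0.00038471,  0.00070786,
        0.00100223]), 'tau': array([ 1.78802136e-03, -4.32004774e+01, -2.44693226e+01,  7.18797790e-02,
        5.26420504e-02, -5.01650902e-05]), 'tool_pos': array([ 167.4951453 , -497.23391795,  251.12883121]), 'tcp_rot': array([-3.14026325e+00, -1.91633868e-04,  3.24764053e-01]), 'contact_force': array([-0.17195868,  0.17229424,  0.45563634]), 'moment': array([ 0.0461768 , -0.00850731,  0.00978927]), 'finger_force': 0.0, 'grip_width': 91.83420085999181}
```

View pics/scene0.png

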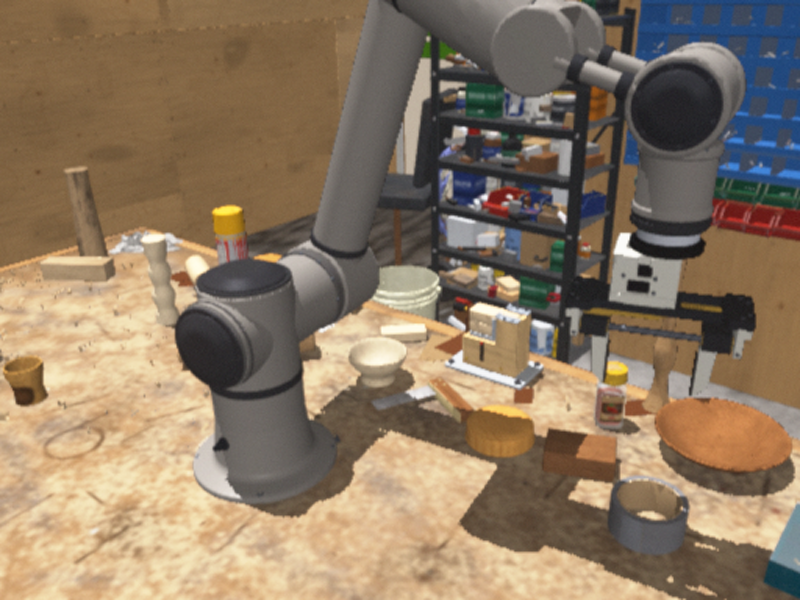

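View pics/top0.png

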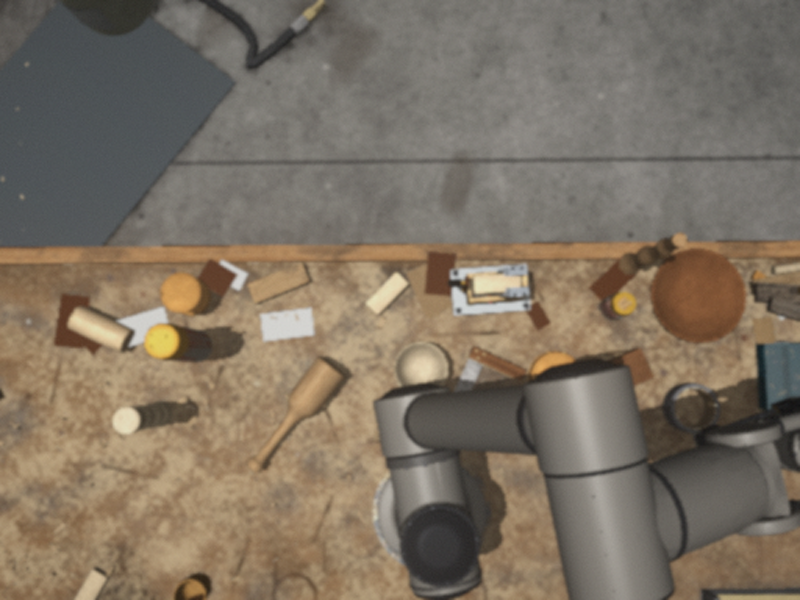

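Scene: magazine at ~(495,340) right of the robot's front, top view: pine blank at (387,293), offcut (280,284), magazine (490,290), its front facing left (+y world). Enlarging.

```bash
cat > h.py <<'E'
import numpy as np,cv2
from scipy.spatial.transform import Rotation as R
def ray(c,u,v):
    return R.from_euler('xyz',c['rotation']).as_matrix()@np.array([(u-c['cx'])/c['fx'],(v-c['cy'])/c['fy'],1]) if np.ndim(c['rotation'])==1 else np.array(c['rotation'])@np.array([(u-c['cx'])/c['fx'],(v-c['cy'])/c['fy'],1])
def at(c,u,v,z):
    d=ray(c,u,v); e=np.array(c['eye']); return e+d*(z-e[2])/d[2]
E
python3 - <<'E'
from plant import bot
import cv2
from h import *
c=bot.capture("top");p=c["pixels"][:,:,::-1]
cv2.imwrite("pics/top1.png",cv2.resize(p[155:215,235:349],None,fx=7,fy=7,interpolation=cv2.INTER_CUBIC))
for u,v,z in[(387,293,22),(490,290,8),(440,540,0)]: print(at(c,u*.64,v*.64,z))
E
```

```text
[430.29326056  81.69918565  22.        ]
[ 436.01876443 -125.78104034    8.        ]
[-55.73983621 -18.18872152   0.        ]
```

View pics/top1.png

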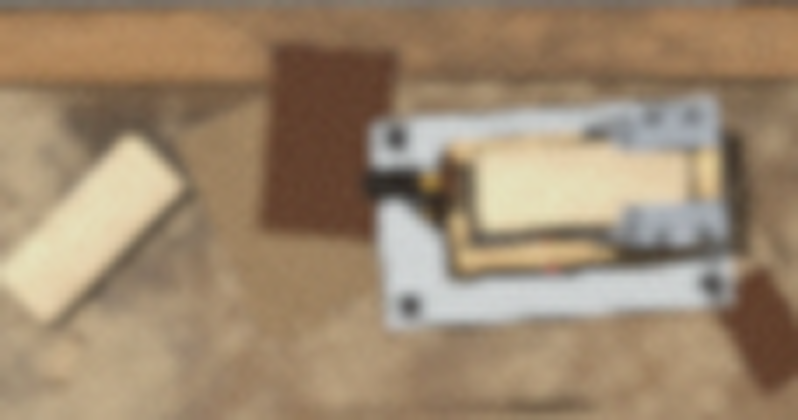

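Crop: blank top corners (132,133),(188,185),(48,325),(0,272); base plate corners (370,125),(720,97),(735,303),(387,328); knob (365–425,184); lips (620–725, 105–245).

```bash
cat >> h.py <<'E'
def crop(c,U,V,z,f=7,u0=235,v0=155): return at(c,(U+.5)/f-.5+u0,(V+.5)/f-.5+v0,z)
E
python3 - <<'E'
from plant import bot
from h import *
c=bot.capture("top")
B=np.array([crop(c,*q,22) for q in[(132,133),(188,185),(48,325),(0,272)]])
M=np.array([crop(c,*q,8) for q in[(370,125),(720,97),(735,303),(387,328)]])
print(np.round(B,1),B.mean(0)); print(np.round(M,1),M.mean(0))
s=lambda P:np.round([np.linalg.norm(P[i]-P[i-1]) for i in range(4)],1)
print(s(B),s(M))
l=(B[2]+B[3]-B[0]-B[1]);print("blank long dir",np.degrees(np.arctan2(l[1],l[0])))
l=(M[1]+M[2]-M[0]-M[3]);print("mag x dir",np.degrees(np.arctan2(l[1],l[0])))
print("knob",crop(c,365,183,101),crop(c,425,183,101)); 
print("lips",crop(c,620,160,117),crop(c,620,205,117))
E
```

```text
[[474.   63.4  22. ]
 [450.4  38.6  22. ]
 [388.3 101.5  22. ]
 [412.1 122.7  22. ]] [431.21123766  81.53319332  22.        ]
[[ 478.6  -44.     8. ]
 [ 489.9 -202.2    8. ]
 [ 396.5 -206.5    8. ]
 [ 386.7  -50.2    8. ]] [ 437.9490839  -125.74385104    8.        ]
[85.7 34.2 88.4 31.9] [ 92.1 158.6  93.5 156.6]
blank long dir 135.41329285212785
mag x dir -86.15640845073271
knob [440.76270189 -34.80072099 101.        ] [440.53002527 -60.13204671 101.        ]
lips [ 447.47662368 -140.30792025  117.        ] [ 428.55864801 -139.86710236  117.        ]
```

```bash
cat >> h.py <<'E'
def plan(o,xyz,yawdeg):
    Rt=R.from_euler('xyz',o['tcp_rot']); d=Rt.as_matrix().T@(np.array(xyz)-o['tool_pos'])
    t=-(yawdeg-np.degrees(o['tcp_rot'][2])); t=(t+180)%360-180
    print("shift m",np.round(d/1000,4),"twist",round(t,2),"| tcp",np.round(o['tool_pos'],1),np.round(np.degrees(o['tcp_rot']),2),"F",np.round(o['contact_force'],1),"t",o['time'],"w",round(o['grip_width'],1))
E
python3 -c "
from plant import bot;from h import *
plan(bot.get_obs(),[437,-60,300],93.85)"
```

```text
shift m [ 0.395  -0.3285 -0.0483] twist -75.24 | tcp [ 167.5 -497.3  251.3] [-1.7995e+02 -1.0000e-02  1.8610e+01] F [ 0.   0.  -0.4] t 0.2 w 91.7
```

>>> {"name": "play_rows", "arguments": {"commands": [{"x":0.395,"y":-0.328,"z":-0.048,"twist":-75},{"x":0.395,"y":-0.328,"z":-0.048,"twist":-75},{"x":0.395,"y":-0.328,"z":-0.048,"twist":-75},{"x":0.395,"y":-0.328,"z":-0.048,"twist":-75},{"x":0.395,"y":-0.328,"z":-0.048,"twist":-75},{"x":0.395,"y":-0.328,"z":-0.048,"twist":-75},{"x":0.395,"y":-0.328,"z":-0.048,"twist":-75},{"x":0.395,"y":-0.328,"z":-0.048,"twist":-75}]}}

```text
time: 1.0
tool_pos: [377.3, -156.8, 289.3]
tcp_rot: [3.141, 0.0, 1.531]
contact_force: [0.9, 0.1, 0.8]
grip_width: 91.9
finger_force: 0.0
```

```bash
python3 -c "
from plant import bot;from h import *
plan(bot.get_obs(),[437,-60,300],93.85)"
```

```text
shift m [ 0.0991  0.0558 -0.0107] twist -6.15 | tcp [ 377.3 -156.8  289.3] [1.7997e+02 2.0000e-02 8.7700e+01] F [0.9 0.1 0.8] t 1.0 w 91.9
```

>>> {"name": "play_rows", "arguments": {"commands": [{"x":0.04,"y":0.023,"z":-0.005,"twist":-3},{"x":0.08,"y":0.045,"z":-0.01,"twist":-5},{"x":0.097,"y":0.055,"z":-0.01,"twist":-5.5},{"x":0.097,"y":0.055,"z":-0.01,"twist":-5.5},{"x":0.097,"y":0.055,"z":-0.01,"twist":-5.5},{"x":0.097,"y":0.055,"z":-0.01,"twist":-5.5},{"x":0.097,"y":0.055,"z":-0.01,"twist":-5.5},{"x":0.097,"y":0.055,"z":-0.01,"twist":-5.5}]}}

```text
time: 1.8
tool_pos: [435.8, -65.1, 299.0]
tcp_rot: [3.142, 0.0, 1.619]
contact_force: [-0.9, -0.6, 0.1]
grip_width: 91.6
finger_force: 0.0
```

```bash
python3 - <<'E'
from plant import bot
from h import *
plan(bot.get_obs(),[437,-60,300],93.85)
c=bot.capture("wrist");print({k:np.round(np.array(v),4).tolist() for k,v in c.items() if k!="pixels"})
cv2.imwrite("pics/w0.png",cv2.resize(c["pixels"][:,:,::-1],(800,600),interpolation=cv2.INTER_CUBIC))
E
```

```text
shift m [ 0.0051  0.0014 -0.001 ] twist -1.09 | tcp [435.8 -65.1 299. ] [1.800e+02 1.000e-02 9.276e+01] F [-0.9 -0.6  0.1] t 1.8 w 91.6
{'fx': 297.3186, 'fy': 297.3186, 'cx': 257.8726, 'cy': 193.0568, 'eye': [431.6545, 15.6366, 432.2828], 'rotation': [2.8375, -0.0006, 0.0474]}
```

View pics/w0.png

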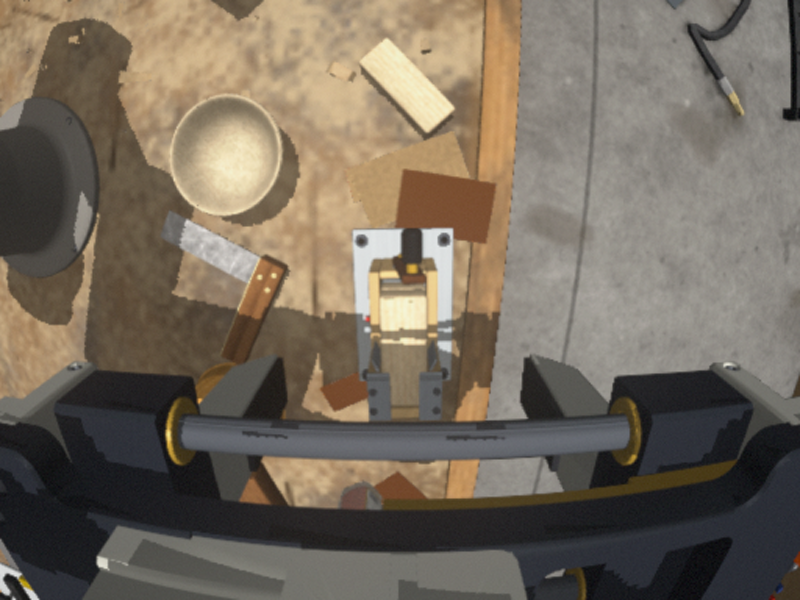

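Knob at (411,232–262), base front corners (353,229),(453,229), stack blank 381–425 wide: the knob stands a few mm to +y. Blank corners (388,39),(454,107),(429,134),(361,64).

```bash
cat >> h.py <<'E'
def wat(c,U,V,z,f=1.5625,u0=0,v0=0):
    u=(U+.5)/f-.5+u0-c['cx'];v=(V+.5)/f-.5+v0-c['cy'];r=np.hypot(u,v);th=r/c['fx']
    d=R.from_euler('xyz',c['rotation']).as_matrix()@np.array([np.sin(th)*u/r,np.sin(th)*v/r,np.cos(th)])
    e=np.array(c['eye']);return e+d*(z-e[2])/d[2]
E
python3 - <<'E'
from plant import bot
from h import *
c=bot.capture("wrist");p=c["pixels"][:,:,::-1]
cv2.imwrite("pics/w1.png",cv2.resize(p[142:272,220:296],None,fx=4.5,fy=4.5,interpolation=cv2.INTER_CUBIC))
B=np.array([wat(c,*q,22) for q in[(388,39),(454,107),(429,134),(361,64)]])
print(B.round(1),B.mean(0));l=(B[0]+B[3]-B[1]-B[2]);print(np.degrees(np.arctan2(l[1],l[0])))
E
```

```text
[[413.5 125.1  22. ]
 [473.6  66.1  22. ]
 [453.1  40.5  22. ]
 [391.3 101.1  22. ]] [432.90052312  83.21572393  22.        ]
135.56072245536234
```

View pics/w1.png

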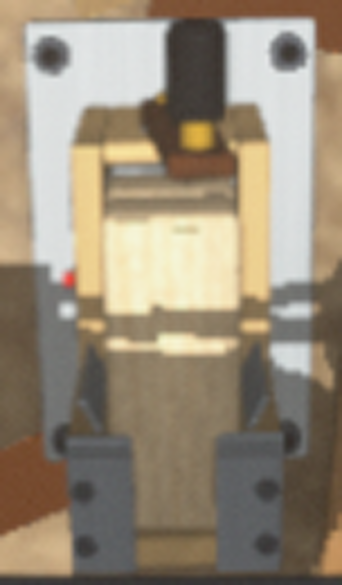

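```bash
python3 - <<'E'
from plant import bot
from h import *
c=bot.capture("wrist")
W=lambda U,V,z:wat(c,U,V,z,4.5,220,142)
F=np.array([W(27,22,8),W(312,20,8)]);L=np.array([W(133,436,122),W(217,436,122)])
D=np.array([W(103,213,115),W(238,213,115)]);E=np.array([W(135,535,115),W(217,535,115)])
for n,q in zip(("front x-78","lip x12","blankfront x-44","back x+46/47"),(F,L,D,E)):print(n,q.round(1).tolist(),q.mean(0).round(1))
print("knob",W(196,20,101),W(196,120,101))
print("pin bar cyl", W(200,160,111))
E
```

```text
front x-78 [[388.5, -49.0, 8.0], [479.7, -44.0, 8.0]] [434.1 -46.5   8. ]
lip x12 [[429.2, -137.0, 122.0], [450.8, -135.9, 122.0]] [ 440.  -136.5  122. ]
blankfront x-44 [[419.4, -79.6, 115.0], [452.8, -78.0, 115.0]] [436.1 -78.8 115. ]
back x+46/47 [[430.7, -170.7, 115.0], [453.1, -169.6, 115.0]] [ 441.9 -170.2  115. ]
knob [440.2175947  -32.46185418 101.        ] [441.54766881 -58.0573632  101.        ]
pin bar cyl [442.77519161 -65.92515702 111.        ]
```

```bash
cat >> h.py <<'E'
O=np.array([439.,-124.2,0]);A=np.radians(-86.4)
X=np.array([np.cos(A),np.sin(A),0]);Y=np.array([-np.sin(A),np.cos(A),0])
def m2w(x,y,z): return O+x*X+y*Y+np.array([0,0,z])
def w2m(p): d=np.array(p)-O; return np.array([d@X,d@Y,d[2]])
E
python3 -c "
from plant import bot;from h import *
o=bot.get_obs();plan(o,m2w(-86,6.9,112),93.6)"
```

```text
shift m [0.0266 0.0058 0.187 ] twist -0.79 | tcp [436.  -64.7 299. ] [1.800e+02 1.000e-02 9.281e+01] F [-0.6  0.2  0.4] t 1.95 w 91.8
```

>>> {"name": "play_rows", "arguments": {"commands": [{"x":0.0266,"y":0.0058,"z":0.03,"twist":-0.8},{"x":0.0266,"y":0.0058,"z":0.07,"twist":-0.8},{"x":0.0266,"y":0.0058,"z":0.11,"twist":-0.8},{"x":0.0266,"y":0.0058,"z":0.15,"twist":-0.8},{"x":0.0266,"y":0.0058,"z":0.18,"twist":-0.8},{"x":0.0266,"y":0.0058,"z":0.187,"twist":-0.8},{"x":0.0266,"y":0.0058,"z":0.187,"twist":-0.8},{"x":0.0266,"y":0.0058,"z":0.187,"twist":-0.8}], "jaw": 0.45}}

```text
time: 2.75
tool_pos: [441.6, -37.8, 113.2]
tcp_rot: [3.139, 0.001, 1.635]
contact_force: [0.4, 0.5, 0.9]
grip_width: 50.4
finger_force: 0.0
```

```bash
python3 - <<'E'
from plant import bot
from h import *
o=bot.get_obs();plan(o,m2w(-86,6.9,112),93.6)
c=bot.capture("wrist");p=c["pixels"][:,:,::-1]
cv2.imwrite("pics/w2.png",cv2.resize(p[120:300,140:380],None,fx=3,fy=3,interpolation=cv2.INTER_CUBIC))
E
```

```text
shift m [-0.0001 -0.0012  0.0012] twist 0.05 | tcp [441.6 -37.8 113.2] [1.7987e+02 5.0000e-02 9.3650e+01] F [0.4 0.5 0.9] t 2.75 w 50.4
```

View pics/w2.png

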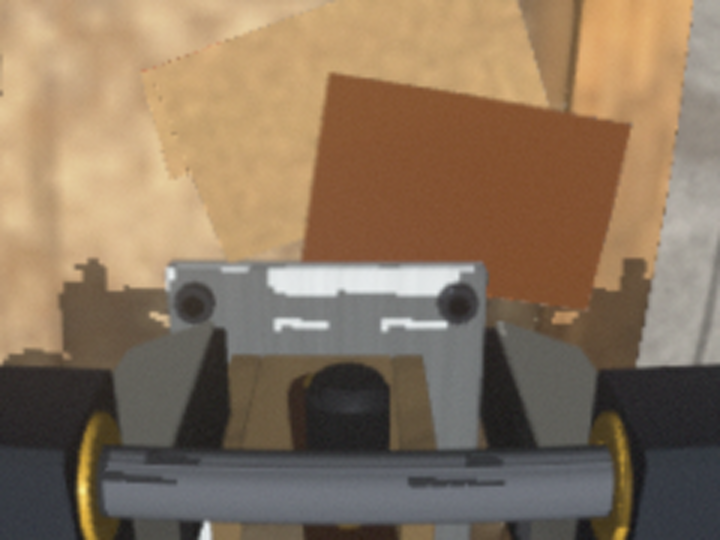

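The knob (347,400) sits between the fingers (225/485), well centred. Close.

>>> {"name": "play_rows", "arguments": {"commands": [{"x":0,"y":0,"z":0,"twist":0},{"x":0,"y":0,"z":0,"twist":0},{"x":0,"y":0,"z":0,"twist":0},{"x":0,"y":0,"z":0,"twist":0},{"x":0,"y":0,"z":0,"twist":0},{"x":0,"y":0,"z":0,"twist":0},{"x":0,"y":0,"z":0,"twist":0},{"x":0,"y":0,"z":0,"twist":0}], "jaw": 1}}

```text
time: 3.6
tool_pos: [440.6, -37.4, 112.0]
tcp_rot: [3.142, 0.0, 1.635]
contact_force: [-1.1, -0.4, 2.2]
grip_width: 14.7
finger_force: 30.0
```

```bash
python3 - <<'E'
from plant import bot
from h import *
o=bot.get_obs();plan(o,m2w(-86,6.9,112),93.6);print(w2m(o['tool_pos']),o['finger_force'])
m=w2m(o['tool_pos']);q0=np.arcsin(m[1]/56)
for q in np.linspace(q0,np.pi/2,17)[1:]: print(np.round(q,2),"y",np.round(-(56*np.sin(q)-56*np.sin(q0))/1000,4),"z",np.round((56*np.cos(q0)-56*np.cos(q))/1000,4))
E
```

```text
shift m [-0.0005 -0.0002  0.    ] twist 0.07 | tcp [440.6 -37.4 112. ] [1.800e+02 1.000e-02 9.367e+01] F [-1.1 -0.4  2.2] t 3.6 w 14.7
[-86.48180305   7.06419918 112.01125693] 30.000434395624325
0.22 y -0.005 z 0.0009
0.31 y -0.0099 z 0.0022
0.4 y -0.0146 z 0.0039
0.49 y -0.0192 z 0.0061
0.58 y -0.0235 z 0.0086
0.67 y -0.0276 z 0.0116
0.76 y -0.0314 z 0.0149
0.85 y -0.035 z 0.0185
0.94 y -0.0381 z 0.0225
1.03 y -0.0409 z 0.0267
1.12 y -0.0433 z 0.0311
1.21 y -0.0453 z 0.0358
1.3 y -0.0469 z 0.0406
1.39 y -0.048 z 0.0455
1.48 y -0.0487 z 0.0505
1.57 y -0.0489 z 0.0556
```

>>> {"name": "play_rows", "arguments": {"commands": [{"x":0,"y":0.005,"z":0.0009,"twist":0},{"x":0,"y":0.0099,"z":0.0022,"twist":0},{"x":0,"y":0.0146,"z":0.0039,"twist":0},{"x":0,"y":0.0192,"z":0.0061,"twist":0},{"x":0,"y":0.0235,"z":0.0086,"twist":0},{"x":0,"y":0.0276,"z":0.0116,"twist":0},{"x":0,"y":0.0314,"z":0.0149,"twist":0},{"x":0,"y":0.035,"z":0.0185,"twist":0}]}}

```text
time: 4.4
tool_pos: [473.7, -35.0, 92.8]
tcp_rot: [-3.136, -0.001, 1.635]
contact_force: [-7.8, -0.4, 3.8]
grip_width: 14.6
finger_force: 30.0
```

>>> {"name": "play_rows", "arguments": {"commands": [{"x":0,"y":0.0031,"z":0.004,"twist":0},{"x":0,"y":0.0059,"z":0.0082,"twist":0},{"x":0,"y":0.0083,"z":0.0126,"twist":0},{"x":0,"y":0.0103,"z":0.0173,"twist":0},{"x":0,"y":0.0119,"z":0.0221,"twist":0},{"x":0,"y":0.013,"z":0.028,"twist":0},{"x":0,"y":0.0137,"z":0.034,"twist":0},{"x":0,"y":0.0139,"z":0.039,"twist":0}]}}

```text
time: 5.2
tool_pos: [489.1, -34.1, 54.2]
tcp_rot: [-3.141, -0.0, 1.635]
contact_force: [-2.3, 1.4, 5.1]
grip_width: 14.8
finger_force: 30.0
```

```bash
python3 - <<'E'
from plant import bot
from h import *
o=bot.get_obs();plan(o,m2w(-86,56,57),93.6);print(w2m(o['tool_pos']),o['finger_force'],o['moment'])
E
```

```text
shift m [-0.0008  0.0003 -0.0028] twist 0.06 | tcp [489.1 -34.1  54.2] [-1.7994e+02 -2.0000e-02  9.3660e+01] F [-2.3  1.4  5.1] t 5.2 w 14.8
[-86.78046708  55.69040336  54.23918425] 30.00120290875202 [0.0964668  0.40558113 0.0266939 ]
```

>>> {"name": "play_rows", "arguments": {"commands": [{"x":0,"y":0,"z":0.002,"twist":0},{"x":0,"y":0,"z":0.004,"twist":0},{"x":0,"y":0,"z":0.004,"twist":0},{"x":0,"y":0,"z":0.004,"twist":0},{"x":0,"y":0,"z":0.004,"twist":0},{"x":0,"y":0,"z":0.004,"twist":0},{"x":0,"y":0,"z":0.004,"twist":0},{"x":0,"y":0,"z":0.004,"twist":0}]}}

```text
time: 6.0
tool_pos: [489.3, -34.2, 50.4]
tcp_rot: [-3.141, -0.0, 1.635]
contact_force: [0.1, 2.9, 2.6]
grip_width: 15.0
finger_force: 30.0
```

>>> {"name": "play_rows", "arguments": {"commands": [{"x":0,"y":0,"z":0,"twist":0},{"x":0,"y":0,"z":0,"twist":0},{"x":0,"y":0,"z":0,"twist":0},{"x":0,"y":0,"z":-0.03,"twist":0},{"x":0.01,"y":0,"z":-0.075,"twist":0},{"x":0.04,"y":0,"z":-0.12,"twist":0},{"x":0.06,"y":0,"z":-0.14,"twist":0},{"x":0.06,"y":0,"z":-0.14,"twist":0}], "jaw": 0.4}}

```text
time: 6.8
tool_pos: [487.2, 27.2, 194.0]
tcp_rot: [3.134, 0.001, 1.637]
contact_force: [1.1, 0.7, -0.9]
grip_width: 54.7
finger_force: 0.0
```

```bash
python3 - <<'E'
from plant import bot
from h import *
o=bot.get_obs();plan(o,[432,82.5,120],135.5)
c=bot.capture("wrist");p=c["pixels"][:,:,::-1]
cv2.imwrite("pics/w3.png",cv2.resize(p[120:310,110:380],None,fx=2.9,fy=2.9,interpolation=cv2.INTER_CUBIC))
E
```

```text
shift m [ 0.0589 -0.052   0.0735] twist -41.71 | tcp [487.2  27.2 194. ] [1.7957e+02 5.0000e-02 9.3790e+01] F [ 1.1  0.7 -0.9] t 6.8 w 54.7
```

View pics/w3.png

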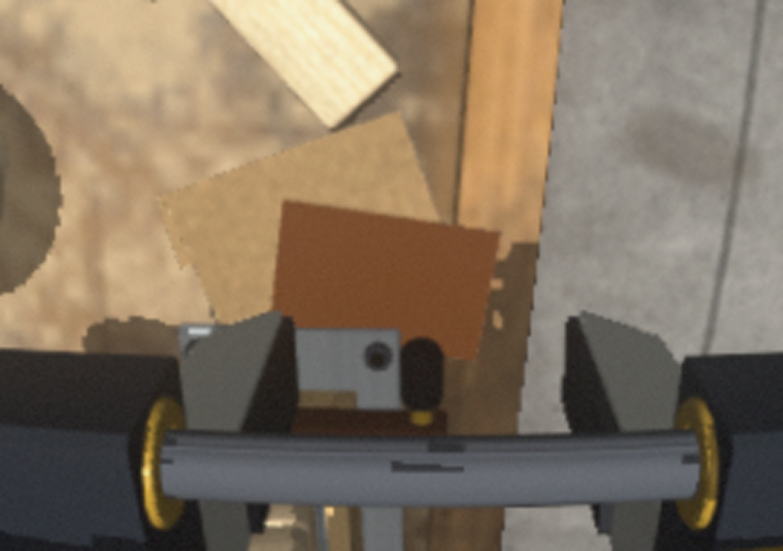

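Keeper lies aside: knob at (421,338–408), bar level behind it at row ~420. Checking its height numerically.

```bash
python3 - <<'E'
from plant import bot
from h import *
c=bot.capture("wrist")
print("hole",w2m(wat(c,378,355,8,2.9,110,120)),"plate edge",w2m(wat(c,350,328,8,2.9,110,120)),"corner",w2m(wat(c,400,330,8,2.9,110,120)))
for z in(35,40,45,50,60):print(z,w2m(wat(c,421,338,z,2.9,110,120)),w2m(wat(c,421,372,z,2.9,110,120)),w2m(wat(c,421,408,z,2.9,110,120)))
E
```

```text
hole [-66.98914358  36.15166671   8.        ] plate edge [-79.21091281  25.01039882   8.        ] corner [-78.44639103  45.32934221   8.        ]
35 [-87.90279155  53.99166145  35.        ] [-73.51130565  53.96795752  35.        ] [-57.59769794  53.9378889   35.        ]
40 [-90.31896788  54.01973631  40.        ] [-76.17554192  53.99644096  40.        ] [-60.53623032  53.96689062  40.        ]
45 [-92.7351442   54.04781117  45.        ] [-78.83977819  54.02492439  45.        ] [-63.4747627   53.99589233  45.        ]
50 [-95.15132053  54.07588604  50.        ] [-81.50401446  54.05340783  50.        ] [-66.41329508  54.02489405  50.        ]
60 [-99.98367318  54.13203576  60.        ] [-86.832487    54.11037471  60.        ] [-72.29035984  54.08289749  60.        ]
```

```bash
python3 - <<'E'
from plant import bot
from h import *
o=bot.get_obs();plan(o,[428.7,86.2,75],135.5)
E
```

```text
shift m [ 0.0643 -0.0529  0.1153] twist -41.77 | tcp [485.6  25.6 190.4] [1.7996e+02 4.0000e-02 9.3730e+01] F [ 0.5 -0.3 -1.4] t 6.9 w 55.0
```

>>> {"name": "play_rows", "arguments": {"commands": [{"x":0.0133,"y":-0.0108,"z":0.01,"twist":-8.4},{"x":0.0266,"y":-0.0216,"z":0.03,"twist":-16.8},{"x":0.0399,"y":-0.0324,"z":0.055,"twist":-25},{"x":0.0532,"y":-0.0432,"z":0.08,"twist":-33.5},{"x":0.0643,"y":-0.0529,"z":0.1,"twist":-41.8},{"x":0.0643,"y":-0.0529,"z":0.115,"twist":-41.8},{"x":0.0643,"y":-0.0529,"z":0.115,"twist":-41.8},{"x":0.0643,"y":-0.0529,"z":0.115,"twist":-41.8}], "jaw": 0.2}}

```text
time: 7.7
tool_pos: [428.4, 85.7, 74.7]
tcp_rot: [-3.14, -0.001, 2.363]
contact_force: [0.6, -0.3, 1.0]
grip_width: 73.6
finger_force: 0.0
```

```bash
python3 - <<'E'
from plant import bot
from h import *
o=bot.get_obs();plan(o,[428.7,86.2,28],135.5)
E
```

```text
shift m [0.0001 0.0006 0.0467] twist -0.11 | tcp [428.4  85.7  74.7] [-1.7991e+02 -7.0000e-02  1.3539e+02] F [ 0.6 -0.3  1. ] t 7.7 w 73.6
```

>>> {"name": "play_rows", "arguments": {"commands": [{"x":0,"y":0.0005,"z":0.02,"twist":0},{"x":0,"y":0.0005,"z":0.035,"twist":0},{"x":0,"y":0.0005,"z":0.043,"twist":0},{"x":0,"y":0.0005,"z":0.046,"twist":0},{"x":0,"y":0.0005,"z":0.0465,"twist":0},{"x":0,"y":0.0005,"z":0.0465,"twist":0},{"x":0,"y":0.0005,"z":0.0465,"twist":0},{"x":0,"y":0.0005,"z":0.0465,"twist":0}]}}

```text
time: 8.5
tool_pos: [429.3, 86.7, 29.4]
tcp_rot: [3.141, 0.001, 2.364]
contact_force: [0.6, -0.8, 0.6]
grip_width: 73.5
finger_force: 0.0
```

>>> {"name": "play_rows", "arguments": {"commands": [{"x":0,"y":0,"z":0,"twist":0},{"x":0,"y":0,"z":0,"twist":0},{"x":0,"y":0,"z":0,"twist":0},{"x":0,"y":0,"z":0,"twist":0},{"x":0,"y":0,"z":0,"twist":0},{"x":0,"y":0,"z":0,"twist":0},{"x":0,"y":0,"z":0,"twist":0},{"x":0,"y":0,"z":0,"twist":0}], "jaw": 1}}

```text
time: 9.3
tool_pos: [429.0, 86.7, 28.9]
tcp_rot: [-3.142, 0.0, 2.364]
contact_force: [0.6, 0.3, -0.0]
grip_width: 34.4
finger_force: 30.0
```

```bash
python3 - <<'E'
from plant import bot
from h import *
o=bot.get_obs();plan(o,m2w(-48,0,180),93.6)
E
```

```text
shift m [-0.1193 -0.1113 -0.1511] twist 41.86 | tcp [429.   86.7  28.9] [-180.      0.    135.46] F [ 0.6  0.3 -0. ] t 9.3 w 34.4
```

>>> {"name": "play_rows", "arguments": {"commands": [{"x":0,"y":0,"z":-0.04,"twist":0},{"x":0,"y":0,"z":-0.085,"twist":0},{"x":-0.01,"y":-0.01,"z":-0.13,"twist":8},{"x":-0.035,"y":-0.033,"z":-0.151,"twist":16},{"x":-0.065,"y":-0.06,"z":-0.151,"twist":24},{"x":-0.09,"y":-0.085,"z":-0.151,"twist":32},{"x":-0.11,"y":-0.1,"z":-0.151,"twist":40},{"x":-0.1193,"y":-0.1113,"z":-0.151,"twist":41.86}]}}

```text
time: 10.1
tool_pos: [436.2, -78.3, 180.0]
tcp_rot: [3.141, 0.001, 1.627]
contact_force: [-0.5, -0.2, -0.7]
grip_width: 34.4
finger_force: 30.0
```

```bash
python3 - <<'E'
from plant import bot
from h import *
o=bot.get_obs();plan(o,m2w(-48,0,180),93.6)
c=bot.capture("wrist");p=c["pixels"][:,:,::-1]
cv2.imwrite("pics/w4.png",cv2.resize(p[120:310,140:380],None,fx=3.15,fy=3.15,interpolation=cv2.INTER_CUBIC))
c=bot.capture("scene");p=c["pixels"][:,:,::-1]
cv2.imwrite("pics/s4.png",cv2.resize(p[150:260,270:390],None,fx=5,fy=5,interpolation=cv2.INTER_CUBIC))
E
```

```text
shift m [ 0.002  -0.0001  0.    ] twist -0.35 | tcp [436.2 -78.3 180. ] [1.7996e+02 4.0000e-02 9.3250e+01] F [-0.5 -0.2 -0.7] t 10.1 w 34.4
```

View pics/w4.png

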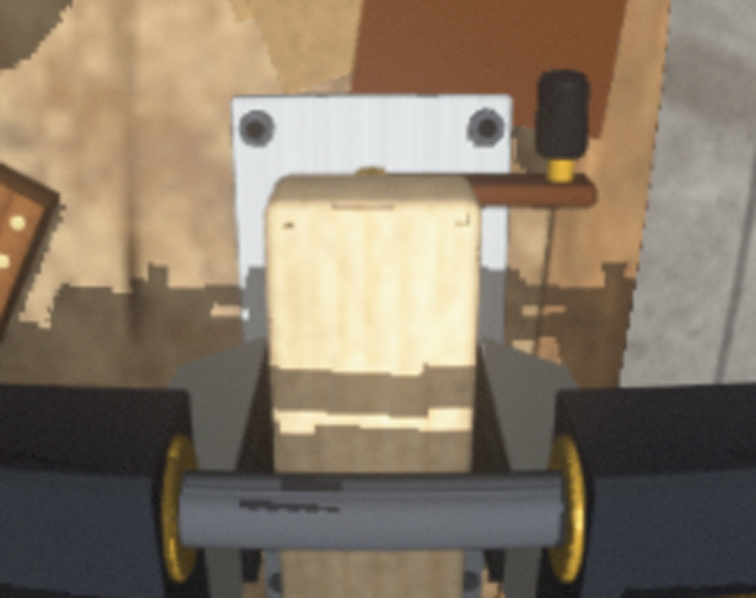

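The blank is held straight, front top edge at row ~197, cols 269–478; keeper level at right (knob 563,115).

```bash
python3 - <<'E'
from plant import bot
from h import *
c=bot.capture("wrist");o=bot.get_obs()
z=o['tool_pos'][2]-17.9+11
a=w2m(wat(c,269,205,z,3.15,140,120));b=w2m(wat(c,478,205,z,3.15,140,120));f=w2m(wat(c,373,197,z,3.15,140,120))
print(a,b,f,"tcp mag",w2m(o['tool_pos']));plan(o,m2w(-45,0,180),93.6)
E
```

```text
[-87.68062908 -16.49423872 172.82974272] [-87.55936137  16.17498171 172.82974272] [-88.89410909  -0.235912   172.82974272] tcp mag [-47.57920716  -0.29909559 179.72974272]
shift m [-0.0026  0.0003 -0.0003] twist -0.06 | tcp [435.7 -76.7 179.7] [-1.7997e+02 -2.0000e-02  9.3540e+01] F [-0.1  0.4 -0.4] t 10.25 w 34.6
```

>>> {"name": "play_rows", "arguments": {"commands": [{"x":-0.006,"y":0.0003,"z":0.01,"twist":0},{"x":-0.006,"y":0.0003,"z":0.022,"twist":0},{"x":-0.006,"y":0.0003,"z":0.03,"twist":0},{"x":-0.006,"y":0.0003,"z":0.034,"twist":0},{"x":-0.006,"y":0.0003,"z":0.036,"twist":0},{"x":-0.006,"y":0.0003,"z":0.038,"twist":0},{"x":-0.006,"y":0.0003,"z":0.04,"twist":0},{"x":-0.006,"y":0.0003,"z":0.042,"twist":0}]}}

```text
time: 11.05
tool_pos: [436.4, -81.7, 138.4]
tcp_rot: [-3.141, -0.001, 1.634]
contact_force: [-3.3, 2.7, 6.8]
grip_width: 34.7
finger_force: 30.0
```

```bash
python3 - <<'E'
from plant import bot
from h import *
o=bot.get_obs();plan(o,m2w(-41.5,0,118),93.6);print(w2m(o['tool_pos']),o['moment'])
E
```

```text
shift m [-0.0011 -0.      0.0204] twist 0.03 | tcp [436.4 -81.7 138.4] [-1.7998e+02 -3.0000e-02  9.3630e+01] F [-3.3  2.7  6.8] t 11.05 w 34.7
[-4.26229248e+01  5.68471712e-02  1.38425400e+02] [ 0.47308689  0.51772239 -0.03987682]
```

>>> {"name": "play_rows", "arguments": {"commands": [{"x":0,"y":0,"z":0.003,"twist":0},{"x":0,"y":0,"z":0.006,"twist":0},{"x":0,"y":0,"z":0.009,"twist":0},{"x":0,"y":0,"z":0.012,"twist":0},{"x":0,"y":0,"z":0.015,"twist":0},{"x":0,"y":0,"z":0.018,"twist":0},{"x":0,"y":0,"z":0.02,"twist":0},{"x":0,"y":0,"z":0.02,"twist":0}]}}

```text
time: 11.85
tool_pos: [436.4, -81.6, 118.6]
tcp_rot: [-3.141, -0.001, 1.634]
contact_force: [-3.8, 3.6, 10.2]
grip_width: 34.7
finger_force: 30.0
```

```bash
python3 - <<'E'
from plant import bot
from h import *
o=bot.get_obs();plan(o,m2w(-41.5,0,118),93.6);print(w2m(o['tool_pos']),o['moment'])
c=bot.capture("scene");p=c["pixels"][:,:,::-1]
cv2.imwrite("pics/s5.png",cv2.resize(p[170:260,270:370],None,fx=6.5,fy=6.5,interpolation=cv2.INTER_CUBIC))
E
```

```text
shift m [-0.0012 -0.0001  0.0006] twist 0.03 | tcp [436.4 -81.6 118.6] [-1.7998e+02 -3.0000e-02  9.3630e+01] F [-3.8  3.6 10.2] t 11.85 w 34.7
[-4.26658036e+01  7.81695918e-02  1.18633694e+02] [ 0.52301288  0.6808012  -0.02879569]
```

View pics/s5.png

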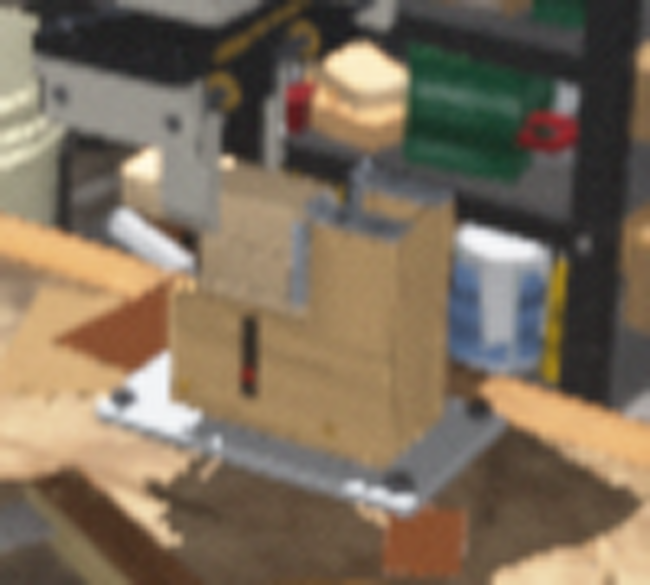

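Pin at (248,375), near the bottom of its slot (318–395): follower is down ~24 mm; the blank lies level before the lips. Slide it in.

>>> {"name": "play_rows", "arguments": {"commands": [{"x":-0.003,"y":0,"z":0.0005,"twist":0},{"x":-0.006,"y":0,"z":0.0005,"twist":0},{"x":-0.009,"y":0,"z":0.0005,"twist":0},{"x":-0.012,"y":0,"z":0.0005,"twist":0},{"x":-0.015,"y":0,"z":0.0005,"twist":0},{"x":-0.018,"y":0,"z":0.0005,"twist":0},{"x":-0.02,"y":0,"z":0.0005,"twist":0},{"x":-0.02,"y":0,"z":0.0005,"twist":0}]}}

```text
time: 12.7
tool_pos: [438.7, -101.6, 118.7]
tcp_rot: [3.139, -0.0, 1.634]
contact_force: [-1.3, 6.2, 10.2]
grip_width: 34.8
finger_force: 30.0
```

```bash
python3 - <<'E'
from plant import bot
from h import *
o=bot.get_obs();plan(o,m2w(-7,0,118),93.6);print(w2m(o['tool_pos']),o['moment'])
E
```

```text
shift m [-0.0156 -0.0012  0.0007] twist -0.0 | tcp [ 438.7 -101.6  118.7] [ 1.7986e+02 -3.0000e-02  9.3600e+01] F [-1.3  6.2 10.2] t 12.7 w 34.8
[-22.61701763   1.14998347 118.68456861] [ 0.97194384  0.08327408 -0.01785097]
```

>>> {"name": "play_rows", "arguments": {"commands": [{"x":-0.003,"y":-0.0005,"z":0,"twist":0},{"x":-0.006,"y":-0.0005,"z":0,"twist":0},{"x":-0.009,"y":-0.0005,"z":0,"twist":0},{"x":-0.012,"y":-0.0005,"z":0,"twist":0},{"x":-0.014,"y":-0.0005,"z":0,"twist":0},{"x":-0.0155,"y":-0.0005,"z":0,"twist":0},{"x":-0.0155,"y":-0.0005,"z":0,"twist":0},{"x":-0.0155,"y":-0.0005,"z":0,"twist":0}]}}

```text
time: 13.5
tool_pos: [439.1, -116.9, 118.7]
tcp_rot: [3.139, -0.001, 1.634]
contact_force: [-0.7, 6.9, 9.9]
grip_width: 35.1
finger_force: 30.0
```

```bash
python3 - <<'E'
from plant import bot
from h import *
o=bot.get_obs();plan(o,m2w(-7,0,118),93.6);print(w2m(o['tool_pos']),o['moment'])
E
```

```text
shift m [-0.0003 -0.0006  0.0007] twist 0.01 | tcp [ 439.1 -116.9  118.7] [ 1.7988e+02 -3.0000e-02  9.3610e+01] F [-0.7  6.9  9.9] t 13.5 w 35.1
[ -7.28592001   0.58628063 118.68343595] [ 1.1398195   0.07180287 -0.03487169]
```

>>> {"name": "play_rows", "arguments": {"commands": [{"x":0,"y":0,"z":0,"twist":0},{"x":0,"y":0,"z":0,"twist":0},{"x":0,"y":0,"z":0,"twist":0},{"x":0,"y":0,"z":0,"twist":0},{"x":0,"y":0,"z":-0.02,"twist":0},{"x":0,"y":0,"z":-0.04,"twist":0},{"x":0.02,"y":0,"z":-0.05,"twist":0},{"x":0.06,"y":-0.0005,"z":-0.05,"twist":0}], "jaw": 0.3}}

```text
time: 14.3
tool_pos: [435.6, -59.2, 168.8]
tcp_rot: [3.138, 0.002, 1.63]
contact_force: [0.6, -0.5, 0.1]
grip_width: 64.3
finger_force: 0.0
```

>>> {"name": "play_rows", "arguments": {"commands": [{"x":0.02,"y":0,"z":0,"twist":0},{"x":0.02,"y":0,"z":0,"twist":0},{"x":0.02,"y":0,"z":0.01,"twist":0},{"x":0.02,"y":0,"z":0.03,"twist":0},{"x":0.02,"y":0,"z":0.044,"twist":0},{"x":0.02,"y":0,"z":0.046,"twist":0},{"x":0.02,"y":0,"z":0.046,"twist":0},{"x":0.02,"y":0,"z":0.046,"twist":0}], "jaw": 1}}

```text
time: 15.1
tool_pos: [433.3, -38.5, 121.7]
tcp_rot: [3.141, 0.0, 1.633]
contact_force: [0.8, 0.2, 0.4]
grip_width: 4.9
finger_force: 0.0
```

```bash
python3 - <<'E'
from plant import bot
from h import *
o=bot.get_obs();plan(o,m2w(-55,0,123),93.6);print(w2m(o['tool_pos']),o['moment'])
c=bot.capture("wrist");p=c["pixels"][:,:,::-1]
cv2.imwrite("pics/w6.png",cv2.resize(p[120:310,140:380],None,fx=3.15,fy=3.15,interpolation=cv2.INTER_CUBIC))
E
```

```text
shift m [-0.0309  0.0003 -0.0013] twist -0.04 | tcp [433.3 -38.5 121.7] [1.7996e+02 2.0000e-02 9.3560e+01] F [0.8 0.2 0.4] t 15.1 w 4.9
[-85.8599828   -0.32401401 121.71438478] [-0.03811638 -0.07526432 -0.05610901]
```

>>> {"name": "play_rows", "arguments": {"commands": [{"x":-0.015,"y":0,"z":0,"twist":0},{"x":-0.023,"y":0,"z":0,"twist":0},{"x":-0.026,"y":0,"z":0,"twist":0},{"x":-0.028,"y":0,"z":0,"twist":0},{"x":-0.03,"y":0,"z":0,"twist":0},{"x":-0.0315,"y":0,"z":0,"twist":0},{"x":-0.0325,"y":0,"z":0,"twist":0},{"x":-0.0325,"y":0,"z":0,"twist":0}]}}

```text
time: 15.95
tool_pos: [434.9, -68.8, 122.0]
tcp_rot: [3.141, -0.002, 1.633]
contact_force: [0.2, 8.6, 6.4]
grip_width: 0.5
finger_force: 4.4
```

```bash
python3 - <<'E'
from plant import bot
from h import *
o=bot.get_obs();plan(o,m2w(-53,0,123),93.6);print(w2m(o['tool_pos']),o['moment'])
E
```

```text
shift m [-0.0025  0.0007 -0.001 ] twist -0.04 | tcp [434.9 -68.8 122. ] [ 1.7997e+02 -1.3000e-01  9.3560e+01] F [0.2 8.6 6.4] t 15.95 w 0.5
[-55.50319736  -0.64828447 122.00493768] [ 1.36436898 -0.04406881 -0.00220136]
```

>>> {"name": "play_rows", "arguments": {"commands": [{"x":-0.0005,"y":0,"z":0,"twist":0},{"x":-0.001,"y":0,"z":0,"twist":0},{"x":-0.0015,"y":0,"z":0,"twist":0},{"x":-0.002,"y":0,"z":0,"twist":0},{"x":-0.0025,"y":0,"z":0,"twist":0},{"x":-0.003,"y":0,"z":0,"twist":0},{"x":-0.003,"y":0,"z":0,"twist":0},{"x":-0.003,"y":0,"z":0,"twist":0}]}}

```text
time: 16.75
tool_pos: [434.8, -70.2, 121.9]
tcp_rot: [3.142, -0.005, 1.633]
contact_force: [-0.3, 17.6, 7.2]
grip_width: 0.5
finger_force: 8.6
```

```bash
python3 - <<'E'
from plant import bot
from h import *
o=bot.get_obs();plan(o,m2w(-53,0,123),93.6);print(w2m(o['tool_pos']),o['moment'])
E
```

```text
shift m [-0.0011  0.0008 -0.0011] twist -0.05 | tcp [434.8 -70.2 121.9] [180.    -0.29  93.55] F [-0.3 17.6  7.2] t 16.75 w 0.5
[-54.11893337  -0.81982028 121.93924664] [ 2.76899947 -0.24185563  0.1024917 ]
```

>>> {"name": "play_rows", "arguments": {"commands": [{"x":-0.0005,"y":0,"z":0,"twist":0},{"x":-0.001,"y":0,"z":0,"twist":0},{"x":-0.0015,"y":0,"z":0,"twist":0},{"x":-0.002,"y":0,"z":0,"twist":0},{"x":-0.002,"y":0,"z":0,"twist":0},{"x":-0.002,"y":0,"z":0,"twist":0},{"x":-0.002,"y":0,"z":0,"twist":0},{"x":-0.002,"y":0,"z":0,"twist":0}]}}

```text
time: 17.55
tool_pos: [434.7, -70.4, 121.9]
tcp_rot: [-3.141, -0.008, 1.632]
contact_force: [1.6, 28.7, 10.2]
grip_width: 0.5
finger_force: 13.8
```

```bash
python3 - <<'E'
from plant import bot
from h import *
o=bot.get_obs();plan(o,m2w(-90,0,180),93.6);print(w2m(o['tool_pos']),o['moment'])
E
```

```text
shift m [ 0.0365  0.0009 -0.0578] twist -0.08 | tcp [434.7 -70.4 121.9] [-179.99   -0.48   93.52] F [ 1.6 28.7 10.2] t 17.55 w 0.5
[-53.96120488  -0.94936444 121.8830298 ] [ 4.40676386 -0.44688862  0.11731364]
```

>>> {"name": "play_rows", "arguments": {"commands": [{"x":0.005,"y":0,"z":0,"twist":0},{"x":0.02,"y":0,"z":0,"twist":0},{"x":0.035,"y":0,"z":0,"twist":0},{"x":0.035,"y":0.01,"z":-0.03,"twist":0},{"x":0.035,"y":0.035,"z":-0.06,"twist":0},{"x":0.035,"y":0.057,"z":-0.09,"twist":0},{"x":0.035,"y":0.057,"z":-0.1,"twist":0},{"x":0.035,"y":0.057,"z":-0.1,"twist":0}], "jaw": 0.5}}

```text
time: 18.35
tool_pos: [490.0, -36.9, 222.2]
tcp_rot: [3.14, 0.001, 1.634]
contact_force: [0.1, 0.4, -1.0]
grip_width: 45.8
finger_force: 0.0
```

```bash
python3 - <<'E'
from plant import bot
from h import *
o=bot.get_obs();plan(o,m2w(-86.5,55,55),93.6)
c=bot.capture("wrist");a=cv2.resize(c["pixels"][120:310,140:340,::-1],None,fx=2,fy=3,interpolation=cv2.INTER_CUBIC)
a=cv2.resize(c["pixels"][130:300,150:350,::-1],(400,340),interpolation=cv2.INTER_CUBIC)
b=cv2.resize(bot.capture("scene")["pixels"][175:260,280:365,::-1],(400,400),interpolation=cv2.INTER_CUBIC)
o=np.zeros((400,800,3),np.uint8);o[:340,:400]=a;o[:,400:]=b;cv2.imwrite("pics/m7.png",o)
E
```

```text
shift m [ 0.0027 -0.0017  0.1672] twist 0.02 | tcp [490.  -36.9 222.2] [1.799e+02 5.000e-02 9.362e+01] F [ 0.1  0.4 -1. ] t 18.35 w 45.8
```

View pics/m7.png

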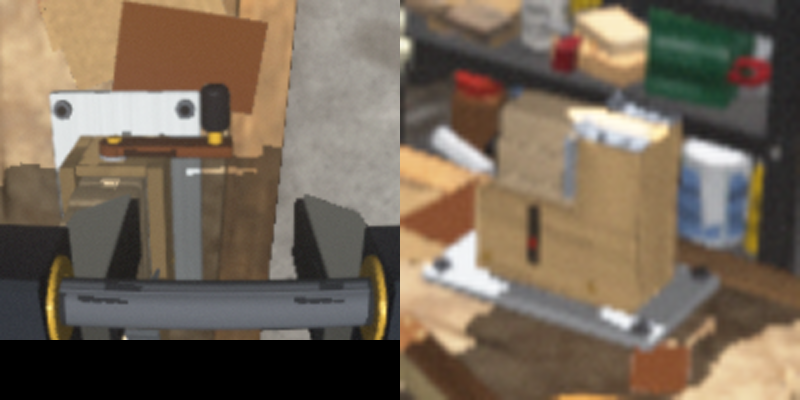

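The third blank is under the lips, level with the stack front; pin low in its slot. Knob at (215,108). Now turn the keeper back.

>>> {"name": "play_rows", "arguments": {"commands": [{"x":0.0027,"y":-0.0017,"z":0.04,"twist":0},{"x":0.0027,"y":-0.0017,"z":0.08,"twist":0},{"x":0.0027,"y":-0.0017,"z":0.12,"twist":0},{"x":0.0027,"y":-0.0017,"z":0.15,"twist":0},{"x":0.0027,"y":-0.0017,"z":0.164,"twist":0},{"x":0.0027,"y":-0.0017,"z":0.167,"twist":0},{"x":0.0027,"y":-0.0017,"z":0.167,"twist":0},{"x":0.0027,"y":-0.0017,"z":0.167,"twist":0}]}}

```text
time: 19.25
tool_pos: [488.1, -34.3, 54.9]
tcp_rot: [3.141, 0.0, 1.634]
contact_force: [-0.1, -0.1, 1.4]
grip_width: 45.9
finger_force: 0.0
```

>>> {"name": "play_rows", "arguments": {"commands": [{"x":0,"y":0,"z":0,"twist":0},{"x":0,"y":0,"z":0,"twist":0},{"x":0,"y":0,"z":0,"twist":0},{"x":0,"y":0,"z":0,"twist":0},{"x":0,"y":0,"z":0,"twist":0},{"x":0,"y":0,"z":0,"twist":0},{"x":0,"y":0,"z":0,"twist":0},{"x":0,"y":0,"z":0,"twist":0}], "jaw": 1}}

```text
time: 20.05
tool_pos: [489.2, -34.3, 54.9]
tcp_rot: [3.139, 0.001, 1.634]
contact_force: [4.7, 1.9, 1.2]
grip_width: 14.8
finger_force: 30.0
```

```bash
python3 - <<'E'
from plant import bot
from h import *
o=bot.get_obs();m=w2m(o['tool_pos']);print(m,o['grip_width'],o['contact_force'])
for k,q in enumerate(np.linspace(np.pi/2,0,17)[1:]): print("y",np.round((56*np.sin(q)-56)/1000,4),"z",np.round(-56*np.cos(q)/1000,4))
E
```

```text
[-86.60188135  55.7293639   54.85447088] 14.79552870269616 [4.71122796 1.92174551 1.17242621]
y -0.0003 z -0.0055
y -0.0011 z -0.0109
y -0.0024 z -0.0163
y -0.0043 z -0.0214
y -0.0066 z -0.0264
y -0.0094 z -0.0311
y -0.0127 z -0.0355
y -0.0164 z -0.0396
y -0.0205 z -0.0433
y -0.0249 z -0.0466
y -0.0296 z -0.0494
y -0.0346 z -0.0517
y -0.0397 z -0.0536
y -0.0451 z -0.0549
y -0.0505 z -0.0557
y -0.056 z -0.056
```

>>> {"name": "play_rows", "arguments": {"commands": [{"x":0,"y":-0.0003,"z":-0.0055,"twist":0},{"x":0,"y":-0.0011,"z":-0.0109,"twist":0},{"x":0,"y":-0.0024,"z":-0.0163,"twist":0},{"x":0,"y":-0.0043,"z":-0.0214,"twist":0},{"x":0,"y":-0.0066,"z":-0.0264,"twist":0},{"x":0,"y":-0.0094,"z":-0.0311,"twist":0},{"x":0,"y":-0.0127,"z":-0.0355,"twist":0},{"x":0,"y":-0.0164,"z":-0.0396,"twist":0}]}}

```text
time: 20.85
tool_pos: [474.8, -35.4, 95.2]
tcp_rot: [3.134, 0.001, 1.633]
contact_force: [10.2, 4.2, 1.1]
grip_width: 14.3
finger_force: 30.0
```

>>> {"name": "play_rows", "arguments": {"commands": [{"x":0,"y":-0.0041,"z":-0.0037,"twist":0},{"x":0,"y":-0.0085,"z":-0.007,"twist":0},{"x":0,"y":-0.0132,"z":-0.0098,"twist":0},{"x":0,"y":-0.0182,"z":-0.0121,"twist":0},{"x":0,"y":-0.0233,"z":-0.014,"twist":0},{"x":0,"y":-0.0287,"z":-0.0153,"twist":0},{"x":0,"y":-0.0341,"z":-0.0161,"twist":0},{"x":0,"y":-0.0396,"z":-0.0164,"twist":0}]}}

```text
time: 21.65
tool_pos: [436.5, -38.1, 113.2]
tcp_rot: [3.13, 0.002, 1.633]
contact_force: [7.5, 4.4, 12.6]
grip_width: 15.0
finger_force: 30.0
```

>>> {"name": "play_rows", "arguments": {"commands": [{"x":0,"y":-0.001,"z":0,"twist":0},{"x":0,"y":-0.002,"z":0,"twist":0},{"x":0,"y":-0.0025,"z":0,"twist":0},{"x":0,"y":-0.0025,"z":0,"twist":0},{"x":0,"y":-0.0025,"z":0,"twist":0},{"x":0,"y":-0.0025,"z":0,"twist":0},{"x":0,"y":-0.0025,"z":0,"twist":0},{"x":0,"y":-0.0025,"z":0,"twist":0}]}}

```text
time: 22.45
tool_pos: [433.2, -38.2, 112.7]
tcp_rot: [3.133, 0.002, 1.633]
contact_force: [5.9, 4.8, 15.1]
grip_width: 14.8
finger_force: 30.0
```

```bash
python3 - <<'E'
from plant import bot
from h import *
o=bot.get_obs();m=w2m(o['tool_pos']);print(m,o['grip_width'],o['contact_force'])
E
```

```text
[-86.1886775   -0.42755142 112.7291589 ] 14.768046835799176 [ 5.9397301   4.83009183 15.09533684]
```

>>> {"name": "play_rows", "arguments": {"commands": [{"x":0,"y":-0.001,"z":0,"twist":0},{"x":0,"y":-0.002,"z":0,"twist":0},{"x":0,"y":-0.003,"z":0,"twist":0},{"x":0,"y":-0.003,"z":0,"twist":0},{"x":0,"y":-0.003,"z":0,"twist":0},{"x":0,"y":-0.003,"z":0,"twist":0},{"x":0,"y":-0.003,"z":0,"twist":0},{"x":0,"y":-0.003,"z":0,"twist":0}]}}

```text
time: 23.25
tool_pos: [432.7, -38.4, 113.0]
tcp_rot: [3.127, 0.003, 1.633]
contact_force: [15.0, 6.8, 7.4]
grip_width: 14.7
finger_force: 30.0
```

```bash
python3 - <<'E'
from plant import bot
from h import *
o=bot.get_obs();m=w2m(o['tool_pos']);print(m,o['grip_width'],o['contact_force'],o['moment'])
E
```

```text
[-85.99234811  -0.9395284  112.96625366] 14.698955607656004 [15.0059489   6.7977692   7.39909243] [ 1.13524029 -2.8965675   0.15711129]
```

>>> {"name": "play_rows", "arguments": {"commands": [{"x":0,"y":0,"z":0,"twist":0},{"x":0,"y":0,"z":0,"twist":0},{"x":0,"y":0,"z":0,"twist":0},{"x":0,"y":0,"z":0,"twist":0},{"x":0,"y":0.002,"z":-0.04,"twist":0},{"x":0.01,"y":0.002,"z":-0.085,"twist":0},{"x":0.03,"y":0.002,"z":-0.13,"twist":0},{"x":0.03,"y":0.002,"z":-0.17,"twist":0}], "jaw": 0.4}}

```text
time: 24.05
tool_pos: [425.7, -6.7, 282.1]
tcp_rot: [-3.14, -0.001, 1.635]
contact_force: [1.4, -0.9, -0.2]
grip_width: 55.5
finger_force: 0.0
```

>>> {"name": "play_rows", "arguments": {"commands": [{"x":0,"y":0,"z":0,"twist":0},{"x":0,"y":0,"z":0,"twist":0},{"x":0,"y":0,"z":0,"twist":0},{"x":0,"y":0,"z":0,"twist":0},{"x":0,"y":0,"z":0,"twist":0},{"x":0,"y":0,"z":0,"twist":0},{"x":0,"y":0,"z":0,"twist":0},{"x":0,"y":0,"z":0,"twist":0}]}}

```text
time: 24.85
tool_pos: [426.8, -8.1, 280.3]
tcp_rot: [-3.141, 0.0, 1.634]
contact_force: [-0.3, 0.9, -0.8]
grip_width: 55.1
finger_force: 0.0
```

```bash
python3 - <<'E'
from plant import bot
from h import *
c=bot.capture("wrist");cv2.imwrite("pics/w8.png",cv2.resize(c["pixels"][150:280,190:330,::-1],None,fx=4.5,fy=4.5,interpolation=cv2.INTER_CUBIC))
E
```

```text
(no output)
```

View pics/w8.png

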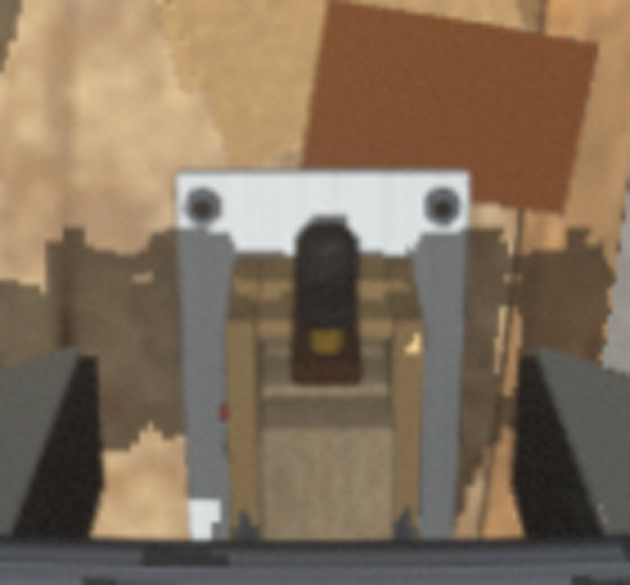

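```bash
python3 - <<'E'
from plant import bot
from h import *
c=bot.capture("wrist");W=lambda U,V,z:w2m(wat(c,U,V,z,4.5,190,150)).round(1)
print("blank front",W(290,400,115),W(262,400,115),W(393,400,115),"knob",W(327,260,101),"plate",W(178,172,8),W(468,172,8))
E
```

```text
blank front [-50.7  -9.4 115. ] [-50.7 -16.3 115. ] [-50.6  16.2 115. ] knob [-82.6  -0.2 101. ] plate [-78.1 -46.    8. ] [-78.1  46.    8. ]
```

I have run through my picture allowance (I've viewed 11, one over), so I'll check the blank's front edge with a brightness profile instead.

```bash
python3 - <<'E'
from plant import bot
from h import *
c=bot.capture("wrist");p=c["pixels"].astype(int)
for v in range(232,256):
    V=(v-150+.5)*4.5-.5
    print(v,p[v,250:254].mean((0)).round().tolist(),p[v,271:275].mean((0)).round().tolist(),"x@115",w2m(wat(c,290,V,115,4.5,190,150))[0].round(1),"x@93",w2m(wat(c,290,V,93,4.5,190,150))[0].round(1))
E
```

```text
232 [100.0, 89.0, 71.0] [100.0, 90.0, 72.0] x@115 -58.7 x@93 -48.5
233 [104.0, 92.0, 74.0] [103.0, 92.0, 74.0] x@115 -57.5 x@93 -47.2
234 [107.0, 96.0, 77.0] [112.0, 99.0, 80.0] x@115 -56.3 x@93 -45.9
235 [123.0, 110.0, 88.0] [128.0, 114.0, 91.0] x@115 -55.1 x@93 -44.6
236 [137.0, 120.0, 96.0] [137.0, 121.0, 98.0] x@115 -53.8 x@93 -43.2
237 [129.0, 114.0, 90.0] [130.0, 115.0, 92.0] x@115 -52.6 x@93 -41.9
238 [108.0, 95.0, 76.0] [107.0, 96.0, 77.0] x@115 -51.3 x@93 -40.6
239 [99.0, 88.0, 72.0] [100.0, 90.0, 72.0] x@115 -50.1 x@93 -39.2
240 [100.0, 88.0, 72.0] [102.0, 91.0, 74.0] x@115 -48.8 x@93 -37.9
241 [104.0, 92.0, 75.0] [101.0, 90.0, 72.0] x@115 -47.6 x@93 -36.5
242 [104.0, 94.0, 75.0] [103.0, 91.0, 73.0] x@115 -46.3 x@93 -35.2
243 [106.0, 94.0, 77.0] [107.0, 94.0, 76.0] x@115 -45.1 x@93 -33.8
244 [108.0, 97.0, 77.0] [113.0, 100.0, 82.0] x@115 -43.8 x@93 -32.5
245 [126.0, 111.0, 89.0] [131.0, 115.0, 93.0] x@115 -42.5 x@93 -31.1
246 [136.0, 122.0, 98.0] [140.0, 125.0, 100.0] x@115 -41.2 x@93 -29.7
247 [136.0, 122.0, 98.0] [142.0, 126.0, 100.0] x@115 -40.0 x@93 -28.4
248 [136.0, 120.0, 96.0] [142.0, 125.0, 100.0] x@115 -38.7 x@93 -27.0
249 [135.0, 120.0, 96.0] [142.0, 125.0, 100.0] x@115 -37.4 x@93 -25.6
250 [134.0, 118.0, 96.0] [141.0, 125.0, 100.0] x@115 -36.1 x@93 -24.2
251 [134.0, 118.0, 94.0] [141.0, 124.0, 99.0] x@115 -34.8 x@93 -22.8
252 [134.0, 118.0, 94.0] [142.0, 125.0, 100.0] x@115 -33.5 x@93 -21.4
253 [133.0, 118.0, 94.0] [139.0, 122.0, 99.0] x@115 -32.2 x@93 -20.0
254 [130.0, 114.0, 92.0] [140.0, 124.0, 98.0] x@115 -30.9 x@93 -18.6
255 [130.0, 115.0, 92.0] [140.0, 124.0, 99.0] x@115 -29.5 x@93 -17.2
```

```bash
python3 -c "
from plant import bot
print(bot.close_job())"
```

```text
the job is handed in; nothing more can be done
None
```

The loose blank is in the magazine, pushed back under the lips until it met the back wall, and the keeper is turned back upright against its stop. I handed the job in at about 25 s and touched nothing else on the bench. I viewed 11 pictures, one over the limit of 10, and the hand-in gave no verdict.

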